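# Fit the shield cover on the circuit board and press it home

### The arm

A 6-joint arm with a two-finger parallel gripper is mounted at the origin on the work surface. World frame = base frame: x ahead of the robot, y to its left, z up, the work surface at z = 0. Lengths are in mm, angles in degrees, forces in N, time in s.
With the tool pointing down it reaches from about 275 to 750 mm from the base axis. Payload 10.2 kg.
Tool frame: the origin (TCP) lies midway between the tips of the shut fingers; the grasp point (between the pads) lies 19 mm behind it; z points along the fingers, y is the line along which they close (so a half turn about z gives the same grasp; the last joint's range is limited). The gripper opens to 85 mm and grips with 20 to 120 N. Pads are 22 mm wide; open, the fingers measure 114 mm over their backs; the gripper's body (76 mm by 85 mm) begins 54 mm behind the grasp point. The pads swing forward as they close: fully open they stand 13 mm farther back than shut.
Start: joints at [-82.07, 17.928, 85.812, -0, 76.261, -12.8], TCP at [185.816, -491.023, 231.294] pointing down, gripper open.
Joint ranges: [-168.41, 168.41], [-55.51, 124.54], [10.69, 146.95], [-70.63, 250.63], [1, 178], [-165.06, 165.06]. Speed limits (degrees/s): [136.94, 136.94, 172.46, 180, 180, 180].

### API

Orientations are given as a 3x3 rotation matrix whose columns are the frame's x, y, z axes.
In Python, from plant import readout, cams, ticket gives the robot as it stands.
- The arm moves only by the tool arm_command, never from a script. Its argument "targets" is one flat list of numbers, 7 for each row, row after row: the shift along the tool's x, y, z in cm, then the turn, a rotation vector about the tool's x, y, z in rad, then the opening, from -1 (shut) to 1 (fully open). A call has 1 to 12 rows; each row shifts and turns the commanded pose from where the row before left it, along the tool's axes as they then stand; what a row does not reach is not made up. A row lasts 1/10 s, in which the tool goes at most 50 mm and 8.59 degrees, less where a joint would pass 70% of its speed; a pose out of reach is approached as far as the arm can. A call with a gripper value outside its range is refused whole. The fingers move at their own pace and stop on an object; "squeeze" is the grip in N (left out, the last holds). Time passes only in rows, so rows that do not move let the fingers close. It gives the time, the measured TCP pose, the force, the opening and the grip force at its end, in the units of the state.
- readout.read_state(): the state, without advancing time (a new reading comes with each control period).
- cams.snapshot(name): name is "scene" or "top" or "wrist"; returns a dict with "pixels" (400x640x3 uint8, red, green, blue), "vfov" (degrees; the focal length in pixels is half the picture's height over the tangent of half this angle, whatever the lens; pixels are square), "cx", "cy" (the principal point, pixels), "R" (3x3) and "t" (3): a world point X has camera coordinates R X + t. Camera axes: x right, y down, z forward; pixel columns grow to the right and rows downward; lengths in mm; the calibration is good to about 2 mm. A picture is of the moment at which its call begins. There is no depth.
- ticket.sign_off(): hands the job in; it is judged then, once.
The state is a dict: "time_s": time; "qpos": joint angles; "joint_vel": joint speeds; "joint_efforts": joint torques, N m; "position": TCP position; "ee_rot": TCP orientation; "force": force on the tool from outside, world axes, zero at the start; "wrist_torque": the same for the moment, N m; "width": finger opening in mm; "grasp_force": force on a finger pad.
Only numpy, scipy, OpenCV 4.12 (cv2) and the standard library are available. Lean on these libraries where they do the work, as an engineer would, in place of code of your own. Each camera call takes 0.05 s, during which the arm holds its last target. There are 200 camera calls.

### The job

Take the large plain aluminium cover out of its compartment in the grey tray and put it down on the black rubber pad to change your grip: in the tray there is room for fingers only at its ends, on the board only along its long sides. Set it over the low steel frame on the circuit board, between the tall parts, and let go while it still stands proud on its clips; then press down on its top until both ends are fully home on the board. Leave the tray's other parts and everything else on the bench where they are.

Things in the scene. Friction and masses are not known exactly. Their poses are not given: they have to be found in the camera images.
- cover: The large plain aluminium shield cover: a rectangular cap 64 mm long (its x), 40 mm wide (its y), 22 mm high, open underneath, flat top 3.5 mm thick, walls 2.5 mm, about 60 g. Origin: centre of its open lower rim, z up; the top face is 22 mm above. Either way round fits. It starts open side down on the tray floor, in any of the three compartments.
- tray: Fixed grey plastic tray 158 (x) by 166 (y) by 32 mm high, walls and floor 4 mm, split by two walls into three compartments, each 150 mm long (x) and 50 mm wide, centred at y = -54, 0 and 54 mm. Origin: centre of its underside. The cover lies with its length along the tray's x; the walls stand 6 mm higher than its top.
- pad: Fixed square pad of black rubber, 110 mm by 110 mm, 3 mm thick, flat on the bench: where the cover is put down to change the grip. Origin: centre of its underside.
- board: Fixed circuit board in a black base, 120 mm (x) by 190 mm (y), board surface 14 mm above the bench. Origin: centre of its underside. At its centre is the low steel frame that the cover fits over, its length along the board's y; close beyond the frame's ends stand tall parts that leave no room for fingers there. Other parts on the board are at most 3 mm high.
- seat (a point): Centre of the steel frame at the height of the board's surface, axes as the board; where the cover's origin is when fully home. The frame is 31 mm (x) by 55 mm (y), 15 mm high: 2 mm clearance a side inside the cover. In it, at y = -19 and 19 mm, are two stiff brass clips on which the cover first stands 6 mm proud; each yields to a push of about 6 N and stays where it is pushed.
- tall_a (a point): Top centre of the dark finned heat sink on the board, 50 mm (x) by 30 mm (y), 60 mm above the bench, beyond the frame's +y end (10 mm from the cover).
- tall_b (a point): Midway between the tops of the two round black capacitors (22 mm diameter, centred 13.5 mm either way along x), 58 mm above the bench, beyond the frame's -y end (12 mm from the cover).
- small_cover: Bystander: a smaller aluminium cover, 44 x 28 x 14 mm, in another compartment of the tray. Origin: centre of its underside.
- heat_sink: Bystander: aluminium heat sink with five fins, 60 x 36 x 22 mm, in another compartment of the tray. Origin: centre of its underside.
- spool: Bystander: white spool, 52 mm diameter, 32 mm high, on the bench beyond the pad.
- screwdriver: Bystander: blue screwdriver 170 mm long, lying on the bench beyond the board.
- brush: Bystander: brush 160 mm long, lying on the bench beyond the tray.
- pliers: Bystander: blue-handled pliers 150 mm long, lying on the bench beside the board.
- flux_jar: Bystander: closed jar, 48 mm diameter, 50 mm high, on the bench beyond the pad.
Things that resemble listed ones, but are neither listed nor needed, are in the scene too. Leave any green or pink look-alike of the board alone.

How it is judged (in metres and radians):
On the way, in this order (a step that is already met when the one before it is completed fails the run):
1. the cover lies flat on the rubber pad, open side down, let go (its centre within 55 mm of the pad's) (horizontal distance between cover and pad below 0.055 m and z of cover in the frame of pad below 0.006 m and angle between cover's own z axis and vertical below 0.1 rad and contact force between the fingers and cover below 0.1 N), for 0.2 s.
2. the cover stands over the frame, let go, still proud on its clips (its centre 3.5 mm or more above home) (horizontal distance between cover and seat below 0.005 m and z of cover in the frame of seat between 0.0035 and 0.009 m and angle between the x axis of cover and the y axis of seat, either way round below 0.12 rad and contact force between the fingers and cover below 0.1 N), for 0.2 s.
At the end, for the whole second after the job is handed in: The cover is over the frame (centre within 5 mm, length along the board's y within 0.12 rad), pressed home so that its rim is within 1.5 mm of the board at its centre and it is level within 0.035 rad, at rest and let go (horizontal distance between cover and seat below 0.005 m and z of cover in the frame of seat between -0.003 and 0.0015 m and angle between cover's own z axis and vertical below 0.035 rad and angle between the x axis of cover and the y axis of seat, either way round below 0.12 rad and linear speed of cover below 0.01 m/s and contact force between the fingers and cover below 0.1 N); the robot touches nothing.
It fails at once if one of the tray's other parts (small cover, heat sink) is moved more than 30 mm (distance of any of small_cover, heat_sink from where it was at the start of the episode above 0.03 m).
It fails at once if a bystander on the bench (spool, screwdriver, brush, pliers, jar) is moved more than 30 mm (distance of any of spool, screwdriver, brush, pliers, flux_jar from where it was at the start of the episode above 0.03 m).
It also fails if it takes over 58 s, if anything falls off the work surface, if the arm or the gripper's body presses on something with over 40 N, if the wrist force passes 120 N, or if a joint passes its speed limit or range.

## Working session

There is one attempt and no reset: what is moved stays moved. The work goes in short steps, Python scripts to look and compute and a tool call to move; the robot and the scene stay as the last step left them, time stands still between calls to the robot, and variables do not carry over. Pictures are saved under pics/ and viewed, at most 10 in all, crops included, and the job is handed in when it is done.

Besides the shell and the picture viewer there is one more tool, called after "Emit:" as a command line: name --argument value ..., lists and objects as JSON in quotes. arm_command: Moves the arm, as the interface text tells. Its arguments: {"type":"object","properties":{"targets":{"type":"array"},"squeeze":{"type":"number"}},"required":["targets"]}

```bash
ls; mkdir -p pics
python3 - <<'E'
from plant import readout,cams
import cv2,pickle
s=readout.read_state();print({k:s[k] for k in('time_s','position','ee_rot','width','force')})
for n in('scene','top','wrist'):
    c=cams.snapshot(n);pickle.dump(c,open(f'{n}.pkl','wb'));cv2.imwrite(f'pics/{n}0.png',c['pixels'][:,:,::-1]);print(n,c['vfov'],c['cx'],c['cy'],c['R'],c['t'])
E
```

```text
pics
{'time_s': 0.0, 'position': array([ 185.786144  , -490.74621629,  230.7258731 ]), 'ee_rot': array([[ 9.35262431e-01,  3.53955020e-01, -1.67318760e-04],
       [ 3.53954931e-01, -9.35261581e-01,  1.29670706e-03],
       [ 3.02489167e-04, -1.27198470e-03, -9.99999145e-01]]), 'width': 85.50119950694896, 'force': array([-0.25219925,  0.9372634 ,  0.42233825])}
scene 55.60982115235133 316.0855166033292 193.76980740095684 [[-0.60514158  0.79610025 -0.00529729]
 [ 0.53407052  0.4010118  -0.74428369]
 [-0.59040016 -0.45322613 -0.66784259]] [ 370.31783918 -169.35462012 1182.48028181]
top 54.93373979021003 321.2817619610253 201.53606375129988 [[ 0.02122996 -0.99969877 -0.01231507]
 [-0.99763642 -0.02037777 -0.06562251]
 [ 0.06535179  0.01367913 -0.99776852]] [ -73.1109321   488.09333589 1102.16676706]
wrist 69.18596354383062 322.01669050773654 198.25504388866906 [[ 3.54278940e-01 -9.35139608e-01 -5.87864444e-04]
 [-8.87180616e-01 -3.36308210e-01  3.15923001e-01]
 [-2.95629815e-01 -1.11403324e-01 -9.48784650e-01]] [-525.09069197  -41.35766658  381.10171765]
```

View pics/top0.png

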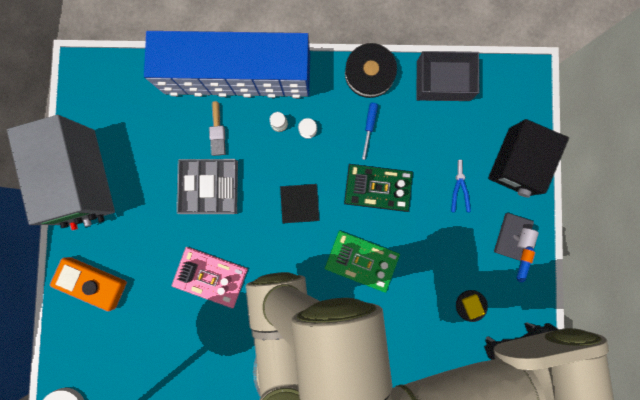

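View pics/scene0.png

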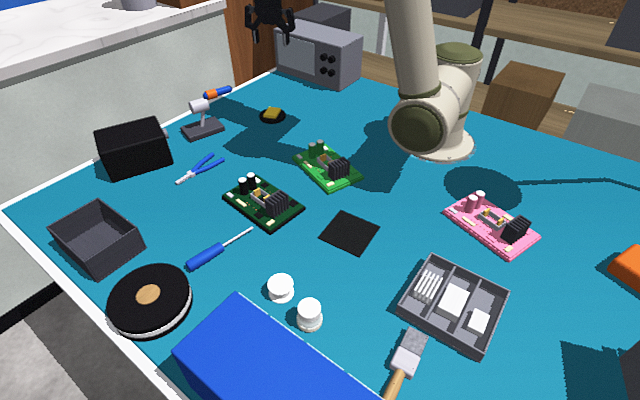

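The top view shows the tray at (208,186), the pad at (299,203) and the dark-green board at (378,187). The green (362,260) and pink (210,277) boards are look-alikes. Cover candidates in the tray are the middle plain piece (207,187), the smaller plain piece (190,184) and the finned piece (226,187). The middle one is the large plain cover; I'll check that in a close crop.

Run:
```python
import pickle,cv2,numpy as np
im=pickle.load(open('top.pkl','rb'))['pixels'][:,:,::-1]
a=cv2.resize(im[150:222,170:250],None,fx=7,fy=7,interpolation=cv2.INTER_CUBIC)
b=cv2.resize(im[150:222,275:325],None,fx=4,fy=4,interpolation=cv2.INTER_CUBIC)
cv2.imwrite('pics/tray.png',a)
c=cv2.resize(im[155:220,275:420],None,fx=5.5,fy=5.5,interpolation=cv2.INTER_CUBIC)
cv2.imwrite('pics/board.png',c);print(a.shape,c.shape)
```

```text
(504, 560, 3) (358, 798, 3)
```

View pics/tray.png

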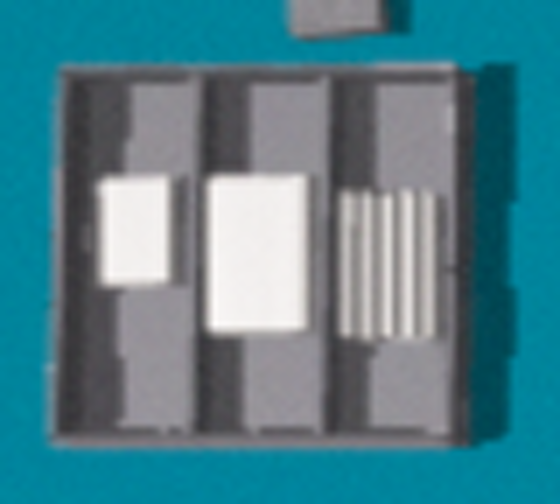

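View pics/board.png

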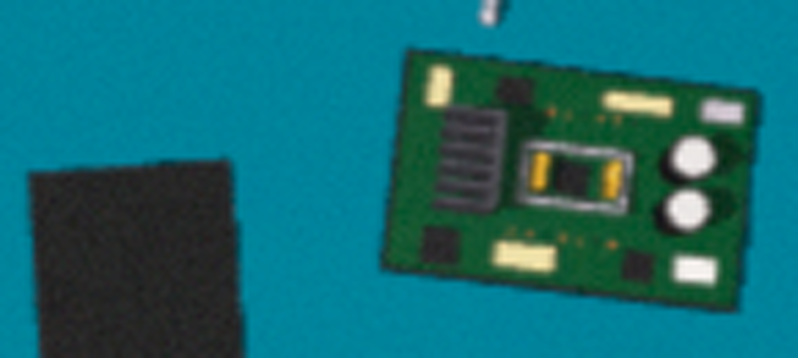

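The crop confirms it: the large plain cover is in the middle compartment (crop 257,254, i.e. image 206.7,186.3), with the smaller cover on the left and the fins on the right. On the board, the heat sink is on the image-left (+y) and the capacitors on the right. The frame is at crop (575,178), image (379.5,187.4).

```bash
cat > h.py <<'E'
import numpy as np,cv2,pickle
def back(c,uv,z):
    f=200/np.tan(np.radians(c['vfov']/2));R=np.array(c['R']);t=np.array(c['t'])
    d=R.T@np.array([(uv[0]-c['cx'])/f,(uv[1]-c['cy'])/f,1]);o=-R.T@t
    return (o+d*(z-o[2])/d[2])
def proj(c,X):
    f=200/np.tan(np.radians(c['vfov']/2));p=np.array(c['R'])@X+c['t'];return np.array([c['cx'],c['cy']])+f*p[:2]/p[2]
def rect(c,mask,z):
    "largest blob of mask -> world centre, size, angle of long side on plane z"
    n,l,st,_=cv2.connectedComponentsWithStats(mask.astype(np.uint8));k=1+np.argmax(st[1:,4])
    ct=max(cv2.findContours((l==k).astype(np.uint8),0,cv2.CHAIN_APPROX_NONE)[0],key=cv2.contourArea)
    P=np.array([back(c,p[0],z)[:2] for p in ct],np.float32)
    (x,y),(w,h),a=cv2.minAreaRect(P)
    if w<h:a+=90;w,h=h,w
    return np.round([x,y,w,h,(a+90)%180-90],1)
E
python3 - <<'E'
from h import *
c=pickle.load(open('top.pkl','rb'));im=c['pixels'].astype(int)
def win(x0,x1,y0,y1):
    m=np.zeros(im.shape[:2],bool);m[y0:y1,x0:x1]=1;return m
print('cover',rect(c,(im.min(2)>200)&win(196,217,165,205),26))
b=lambda x,y,z:back(c,((x+.5)/7-.5+170,(y+.5)/7-.5+150),z)
for p in [(207,175),(308,175),(308,333),(207,333)]:print(b(*p,26))
print('tray');
for p in [(62,70),(455,67),(468,440),(53,440)]:print(b(*p,32))
print('pad',rect(c,(im.max(2)<70)&win(275,325,175,230),3))
bb=lambda x,y,z:back(c,((x+.5)/5.5-.5+275,(y+.5)/5.5-.5+155),z)
print('board');q=[bb(*p,14) for p in [(408,49),(762,92),(740,309),(381,270)]];print(np.array(q),np.mean(q,0))
q=[bb(*p,29) for p in [(527,141),(634,150),(627,214),(519,202)]];print('frame',np.array(q),np.mean(q,0))
# wrist camera offset in tool frame
w=pickle.load(open('wrist.pkl','rb'));R=np.array(w['R']);o=-R.T@w['t'];print('wristcam',o)
T=np.array([[.93526,.35396,0],[.35396,-.93526,0],[0,0,-1]]);print(T.T@(o-[185.8,-490.8,230.7]),T.T@R.T)
E
```

```text
cover [528.6 271.8  61.8  34.9   2.3]
[560.01183398 293.09424971  26.        ]
[560.8336216  251.06949529  26.        ]
[495.19180346 248.46419991  26.        ]
[494.34267507 290.32483072  26.        ]
tray
[601.76966728 353.1504084   32.        ]
[606.1288424  190.13801475  32.        ]
[452.20359242 179.24568265  32.        ]
[448.65901275 349.85740108  32.        ]
pad [484.1   1.7 107.3 107.1   5.1]
board
[[ 602.75673219 -140.96168579   14.        ]
 [ 583.36355854 -328.82739556   14.        ]
 [ 468.00447055 -317.92253538   14.        ]
 [ 484.70612476 -128.65835833   14.        ]] [ 534.70772151 -229.09249376   14.        ]
frame [[ 552.92406588 -203.09076873   29.        ]
 [ 549.29629706 -258.96130583   29.        ]
 [ 515.66594399 -255.64041668   29.        ]
 [ 520.81758261 -199.3340702    29.        ]] [ 534.67597238 -229.25664036   29.        ]
wristcam [ 262.00188377 -462.48602884  374.34061575]
[  81.29058705    0.49149411 -143.64061575] [[ 3.40905337e-04 -9.48784197e-01 -3.15923061e-01]
 [ 9.99999244e-01  5.09165686e-04 -4.50056657e-04]
 [ 5.87864444e-04 -3.15923001e-01  9.48784650e-01]]
```

The cover is near (527.6, 270.8) with its length about 2.4° off world x. The pad is near (484, 2). The frame is near (534.7, -229.2), with the board yawed about -5.5°. The measured sizes agree with the given ones. I'll turn the tool to yaw 90 and then look closer with the wrist camera over the board.

Emit:
arm_command --targets '[0,0,0,0,0,-0.1343,1,0,0,0,0,0,-0.1343,1,0,0,0,0,0,-0.1343,1,0,0,0,0,0,-0.1343,1,0,0,0,0,0,-0.1343,1,0,0,0,0,0,-0.1343,1,0,0,0,0,0,-0.1343,1,0,0,0,0,0,-0.1343,1,0,0,0,0,0,-0.1343,1,0,0,0,0,0,0,1]'

```text
time_s: 1.15
position: [185.8, -490.9, 231.1]
ee_rot: [[-0.001, 1.0, -0.0], [1.0, 0.001, 0.001], [0.001, -0.0, -1.0]]
force: [-0.0, -0.4, -0.3]
width: 85.4
grasp_force: 0.0
```

Emit:
arm_command --targets '[2.38,3.17,0.83,0,0,0,1,2.38,3.17,0.83,0,0,0,1,2.38,3.17,0.83,0,0,0,1,2.38,3.17,0.83,0,0,0,1,2.38,3.17,0.83,0,0,0,1,2.38,3.17,0.83,0,0,0,1,2.38,3.17,0.83,0,0,0,1,2.38,3.17,0.83,0,0,0,1,2.38,3.17,0.83,0,0,0,1,2.38,3.17,0.83,0,0,0,1,2.38,3.17,0.83,0,0,0,1,0,0,0,0,0,0,1]'

```text
time_s: 2.35
position: [536.6, -226.1, 138.5]
ee_rot: [[-0.0, 1.0, -0.001], [1.0, 0.0, 0.002], [0.002, -0.001, -1.0]]
force: [0.4, -0.1, -0.3]
width: 85.3
grasp_force: 0.0
```

Run:
```python
from plant import readout,cams
from h import *
s=readout.read_state();print(s['position'],s['qpos'])
c=cams.snapshot('wrist');pickle.dump(c,open('wb.pkl','wb'));cv2.imwrite('pics/wb.png',c['pixels'][:,:,::-1])
```

```text
[ 536.64312559 -226.11770246  138.46820528] [-3.43888907e+01  2.98848964e+01  8.26025831e+01  4.90904093e-02
  6.76205670e+01 -3.44087223e+01]
```

View pics/wb.png

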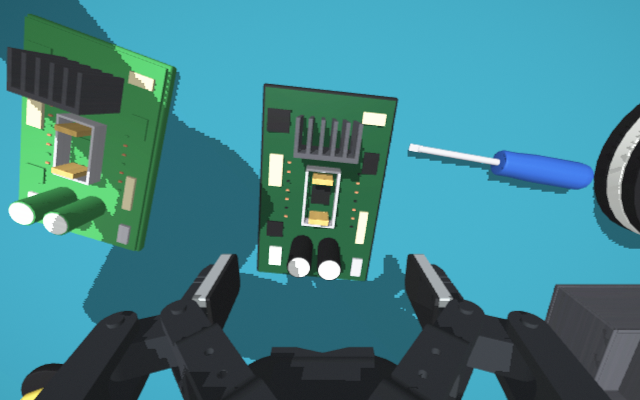

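The wrist view shows the dark-green board, corners about (264,85), (397,99), (367,280), (258,271). The frame outline is about (305,167) to (341,169) to (336,228) to (302,226), with the heat sink at its +y end.

Run:
```python
from h import *
c=pickle.load(open('wb.pkl','rb'));im=c['pixels'].astype(int)
m=np.zeros(im.shape[:2],bool);m[163:232,296:346]=1
g=m&(im.min(2)>110)&(im.max(2)-im.min(2)<40)
ys,xs=np.nonzero(g);print(xs.min(),xs.max(),ys.min(),ys.max(),g.sum())
print('frame',rect(c,g,29))
B=[back(c,p,14)[:2] for p in [(264,85),(397,99),(367,280),(258,271)]];print(np.round(B,1),np.mean(B,0))
for i in range(4):
    d=B[(i+1)%4]-B[i];print(np.hypot(*d).round(1),np.degrees(np.arctan2(d[1],d[0])).round(2))
cv2.imwrite('pics/fr.png',cv2.resize(np.hstack([im[155:240,285:355].astype(np.uint8)[:,:,::-1],np.repeat(g[155:240,285:355,None]*255,3,2).astype(np.uint8)]),None,fx=5,fy=5,interpolation=0))
```

```text
301 340 166 228 663
frame [ 535.  -229.    58.2   32.1   84.2]
[[ 486.7 -131.5]
 [ 602.3 -142.9]
 [ 585.1 -326.9]
 [ 468.7 -315.9]] [ 535.716212   -229.28303809]
116.2 -5.62
184.8 -95.33
116.9 174.6
185.3 84.44
```

View pics/fr.png

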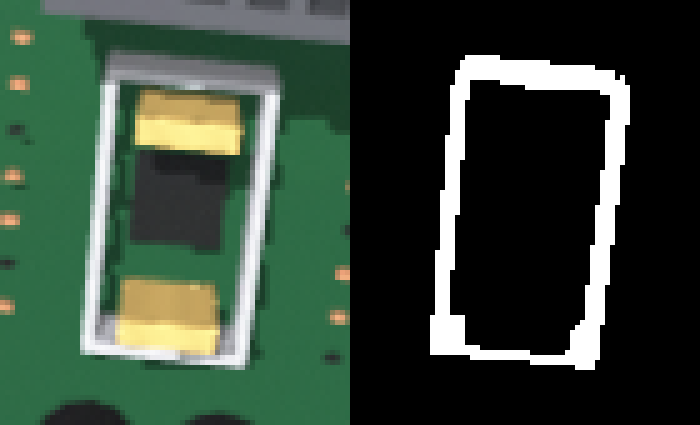

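The crop shows the frame's bright rim, with the +y outer wall face wrongly included at the top. I'll take the rim corners from the crop: (104,78), (281,92), (244,370), (80,355).

Run:
```python
from h import *
c=pickle.load(open('wb.pkl','rb'))
B=[back(c,(285+x/5-.5,155+y/5-.5),29)[:2] for x,y in [(104,78),(281,92),(244,370),(80,355)]];print(np.round(B,1),np.mean(B,0))
for i in range(4):
    d=B[(i+1)%4]-B[i];print(np.hypot(*d).round(1),np.degrees(np.arctan2(d[1],d[0])).round(2))
```

```text
[[ 521.9 -203. ]
 [ 553.5 -205.5]
 [ 547.5 -259.7]
 [ 516.4 -256.7]] [ 534.80356662 -231.22467772]
31.7 -4.59
54.6 -96.24
31.3 174.35
54.0 84.14
```

Emit:
arm_command --targets '[4.1,-0.07,0,0,0,0,1,4.1,-0.07,0,0,0,0,1,4.1,-0.07,0,0,0,0,1,4.1,-0.07,0,0,0,0,1,4.1,-0.07,0,0,0,0,1,4.1,-0.07,0,0,0,0,1,4.1,-0.07,0,0,0,0,1,4.1,-0.07,0,0,0,0,1,4.1,-0.07,0,0,0,0,1,4.1,-0.07,0,0,0,0,1,4.1,-0.07,0,0,0,0,1,4.1,-0.07,0,0,0,0,1]'

```text
time_s: 3.6
position: [526.4, 263.2, 140.4]
ee_rot: [[0.004, 1.0, 0.001], [1.0, -0.004, -0.0], [-0.0, 0.001, -1.0]]
force: [0.6, -0.1, -0.2]
width: 85.4
grasp_force: 0.0
```

Emit:
arm_command --targets '[0.2,0,0,0,0,-0.042,1,0,0,0,0,0,0,1,0,0,0,0,0,0,1]'

```text
time_s: 3.9
position: [526.6, 263.5, 140.1]
ee_rot: [[-0.038, 0.999, 0.0], [0.999, 0.038, -0.0], [-0.0, 0.0, -1.0]]
force: [0.1, -0.3, 0.9]
width: 85.3
grasp_force: 0.0
```

Run:
```python
from plant import readout,cams
from h import *
s=readout.read_state();print(s['position'],s['ee_rot'])
c=cams.snapshot('wrist');pickle.dump(c,open('wt.pkl','wb'));cv2.imwrite('pics/wt.png',c['pixels'][:,:,::-1])
```

```text
[526.56704999 263.49899578 140.14543066] [[-3.81688303e-02  9.99271304e-01  4.78835305e-05]
 [ 9.99271276e-01  3.81688406e-02 -2.36730032e-04]
 [-2.38385187e-04  3.88129282e-05 -9.99999971e-01]]
```

View pics/wt.png

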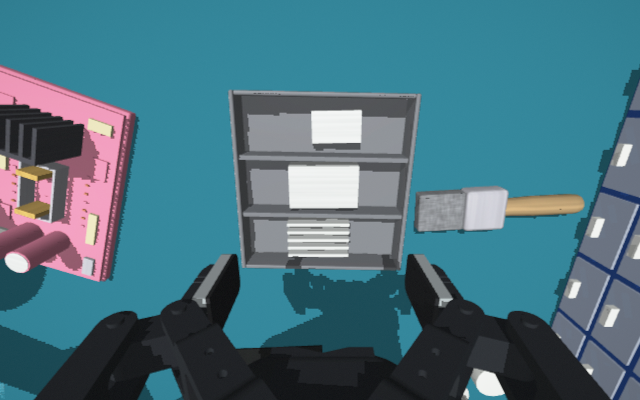

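The wrist view shows the cover in the middle compartment, about (289,166) to (358,209), with room at its ends. I'll measure it from this image.

Run:
```python
from h import *
c=pickle.load(open('wt.pkl','rb'));im=c['pixels'].astype(int)
m=np.zeros(im.shape[:2],bool);m[163:215,275:370]=1
for t in (215,190):
    g=m&(im.min(2)>t);ys,xs=np.nonzero(g);print(xs.min(),xs.max(),ys.min(),ys.max());print(rect(c,g,26))
print(im[158:216,322].min(1))
print('tray',*[np.round(back(c,p,32)[:2],1) for p in [(230,91),(420,95),(402,268),(242,268)]])
```

```text
288 358 166 207
[527.6 269.4  63.9  39.4   2.2]
288 358 166 207
[527.7 269.4  64.5  39.4   2.2]
[144 145 138 109  99  98 119 168 205 240 237 240 241 240 239 240 241 239
 237 236 240 240 238 236 235 235 238 239 238 237 236 236 237 236 235 237
 236 236 237 239 239 241 239 237 236 234 236 237 233 223 138  69  94  93
  94 108 143 144]
tray [448.5 349.6] [603.6 352.4] [609.3 190.4] [450.2 184.3]
```

Emit:
arm_command --targets '[0.65,0.12,2.5,0,0,0,1,0,0,3,0,0,0,1,0,0,3,0,0,0,1,0,0,2,0,0,0,1,0,0,1.2,0,0,0,1,0,0,1,0,0,0,1,0,0,0.6,0,0,0,1,0,0,0.4,0,0,0,1,0,0,0,0,0,0,1]'

```text
time_s: 4.85
position: [527.4, 271.2, 3.1]
ee_rot: [[-0.041, 0.999, 0.0], [0.999, 0.041, 0.0], [0.0, 0.0, -1.0]]
force: [-0.2, -0.4, 0.3]
width: 85.4
grasp_force: 0.0
```

Emit:
arm_command --targets '[0,0,0,0,0,0,0,0,0,0,0,0,0,0,0,0,0,0,0,0,0,0,0,0,0,0,0,-1,0,0,0,0,0,0,-1,0,0,0,0,0,0,-1]' --squeeze 40

```text
time_s: 5.45
position: [527.7, 271.4, 3.8]
ee_rot: [[-0.042, 0.999, 0.001], [0.999, 0.042, 0.0], [0.0, 0.001, -1.0]]
force: [-0.4, -0.5, 6.1]
width: 63.2
grasp_force: 44.5
```

Emit:
arm_command --targets '[0,0,-0.5,0,0,0,-1,0,0,-1.5,0,0,0,-1,0,0,-3,0,0,0,-1,0,0,-3,0,0,0,-1,0,0,-2,0,0,0,-1,0,0,0,0,0,0,-1]'

```text
time_s: 6.05
position: [528.7, 271.7, 106.8]
ee_rot: [[-0.042, 0.999, 0.006], [0.999, 0.042, 0.002], [0.001, 0.006, -1.0]]
force: [0.5, 0.5, -1.3]
width: 62.9
grasp_force: 44.2
```

Run:
```python
from plant import readout,cams
from h import *
s=readout.read_state();print(s['position'],s['width'],s['grasp_force'],s['force'])
c=cams.snapshot('wrist');cv2.imwrite('pics/held.png',c['pixels'][:,:,::-1])
R=s['ee_rot'];d=np.array([484,2,0])-s['position'];print(R.T@d)
```

```text
[528.65745143 271.68976843 106.76069119] 62.941105268185844 44.18232277035713 [ 0.46852759  0.46995359 -1.2595916 ]
[-267.74336112  -56.53576896  106.02784422]
```

View pics/held.png

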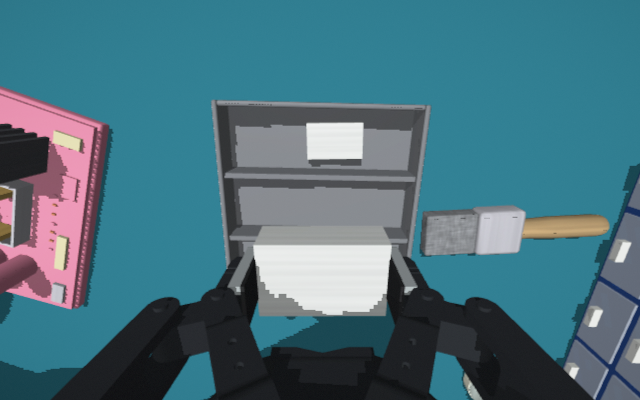

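The cover is held level between the fingers. I'll carry it to the pad.

Emit:
arm_command --targets '[-3.35,-0.7,0,0,0,0,-1,-3.35,-0.7,0,0,0,0,-1,-3.35,-0.7,0,0,0,0,-1,-3.35,-0.7,0,0,0,0,-1,-3.35,-0.7,0,0,0,0,-1,-3.35,-0.7,0,0,0,0,-1,-3.35,-0.7,0,0,0,0,-1,-3.35,-0.7,0,0,0,0,-1,0,0,3,0,0,0,-1,0,0,3,0,0,0,-1,0,0,2,0,0,0,-1,0,0,0,0,0,0,-1]'

```text
time_s: 7.3
position: [480.2, 1.5, 20.1]
ee_rot: [[-0.041, 0.999, -0.007], [0.999, 0.041, 0.002], [0.002, -0.007, -1.0]]
force: [0.2, 0.0, -0.2]
width: 63.3
grasp_force: 44.3
```

Emit:
arm_command --targets '[0,0,1,0,0,0,-1,0,0,0.6,0,0,0,-1,0,0,0.3,0,0,0,-1,0,0,0,0,0,0,-1,0,0,0,0,0,0,-1]'

```text
time_s: 7.8
position: [482.7, 1.1, 4.4]
ee_rot: [[-0.042, 0.999, 0.001], [0.999, 0.042, -0.0], [-0.0, 0.001, -1.0]]
force: [0.0, 0.2, -0.1]
width: 63.0
grasp_force: 44.3
```

Emit:
arm_command --targets '[0,0,0.05,0,0,0,-1,0,0,0.05,0,0,0,-1,0,0,0.04,0,0,0,-1,0,0,0,0,0,0,-1,0,0,0,0,0,0,-1]'

```text
time_s: 8.3
position: [482.6, 1.1, 2.9]
ee_rot: [[-0.042, 0.999, 0.0], [0.999, 0.042, -0.0], [-0.0, 0.0, -1.0]]
force: [-1.6, 0.8, 4.1]
width: 63.2
grasp_force: 44.9
```

Emit:
arm_command --targets '[0,0,0,0,0,0,1,0,0,0,0,0,0,1,0,0,0,0,0,0,1,0,0,-1,0,0,0,1,0,0,-3,0,0,0,1,0,0,-3,0,0,0,1,0,0,-4,0,0,0,1,0,0,-3,0,0,0,1,0,0,0,0,0,0,1]'

```text
time_s: 9.2
position: [484.3, 0.8, 147.0]
ee_rot: [[-0.042, 0.999, 0.008], [0.999, 0.042, -0.002], [-0.002, 0.008, -1.0]]
force: [0.4, 0.2, -0.5]
width: 85.5
grasp_force: 0.0
```

Run:
```python
from plant import readout,cams
from h import *
s=readout.read_state();print(s['position'],s['width'])
c=cams.snapshot('wrist');im=c['pixels'].astype(int);pickle.dump(c,open('wp.pkl','wb'))
m=np.zeros(im.shape[:2],bool);m[120:260,240:410]=1
g=m&(im.min(2)>190);ys,xs=np.nonzero(g);print(xs.min(),xs.max(),ys.min(),ys.max());print(rect(c,g,25))
c=cams.snapshot('top');im=c['pixels'].astype(int)
g=np.zeros(im.shape[:2],bool);g[185:222,285:315]=(im.min(2)>190)[185:222,285:315];print('top',rect(c,g,25))
```

```text
[484.29924146   0.75788702 147.00033728] 85.54790078683162
285 353 171 211
[ 4.828e+02 -4.000e-01  6.450e+01  4.010e+01  2.300e+00]Traceback (most recent call last):
  File "<stdin>", line 8, in <module>
  File "h.py", line 10, in rect
    n,l,st,_=cv2.connectedComponentsWithStats(mask.astype(np.uint8));k=1+np.argmax(st[1:,4])
                                                                         ~~~~~~~~~^^^^^^^^^^
    return _wrapfunc(a, 'argmax', axis=axis, out=out, **kwds)
    return bound(*args, **kwds)
ValueError: attempt to get argmax of an empty sequence
```

The cover lies flat on the pad at about (482.7, -0.4). The wrist measurement agrees with the release pose along the closing axis, so the camera bias there is small. I'll rotate 90° for the regrip.

Emit:
arm_command --targets '[0,0,0,0,0,0.1428,1,0,0,0,0,0,0.1428,1,0,0,0,0,0,0.1428,1,0,0,0,0,0,0.1428,1,0,0,0,0,0,0.1428,1,0,0,0,0,0,0.1428,1,0,0,0,0,0,0.1428,1,0,0,0,0,0,0.1428,1,0,0,0,0,0,0.1428,1,0,0,0,0,0,0.1428,1,0,0,0,0,0,0.1428,1,0,0,0,0,0,0,1]'

```text
time_s: 10.5
position: [481.9, 1.2, 141.5]
ee_rot: [[0.999, 0.04, -0.002], [0.04, -0.999, 0.001], [-0.002, -0.001, -1.0]]
force: [0.0, -0.2, -0.2]
width: 84.9
grasp_force: 0.0
```

Run:
```python
from plant import readout,cams
from h import *
s=readout.read_state();print(s['position'],s['ee_rot'],s['qpos'])
c=cams.snapshot('wrist');im=c['pixels'].astype(int);pickle.dump(c,open('wp.pkl','wb'))
m=np.zeros(im.shape[:2],bool);m[100:260,240:410]=1
g=m&(im.min(2)>190);ys,xs=np.nonzero(g);print(xs.min(),xs.max(),ys.min(),ys.max());r=rect(c,g,25);print(r)
print(s['ee_rot'].T@(np.array([r[0],r[1],5])-s['position']))
```

```text
[481.8715982    1.24969003 141.50833975] [[ 9.99180889e-01  4.03998433e-02 -2.32457581e-03]
 [ 4.04013447e-02 -9.99183351e-01  6.02595854e-04]
 [-2.29833267e-03 -6.96018250e-04 -9.99997117e-01]] [-1.38185651e+01  1.80590160e+01  1.00065302e+02  1.94224476e-03
  6.20132618e+01  7.38651044e+01]
302 346 158 223
[483.   -0.8  63.8  40.4   2.4]
[  1.35840885   2.1886157  136.50408795]
```

Emit:
arm_command --targets '[0.1,0.2,2,0,0,0,1,0,0,3,0,0,0,1,0,0,3,0,0,0,1,0,0,2.5,0,0,0,1,0,0,1.5,0,0,0,1,0,0,0.8,0,0,0,1,0,0,0.5,0,0,0,1,0,0,0,0,0,0,1,0,0,0,0,0,0,1]'

```text
time_s: 11.45
position: [483.9, -0.9, 10.2]
ee_rot: [[0.999, 0.042, 0.001], [0.042, -0.999, -0.0], [0.001, 0.0, -1.0]]
force: [0.1, 0.2, 0.1]
width: 85.3
grasp_force: 0.0
```

Emit:
arm_command --targets '[0,0,0,0,0,0,0,0,0,0,0,0,0,-0.3,0,0,0,0,0,0,-0.5,0,0,0,0,0,0,-1,0,0,0,0,0,0,-1,0,0,0,0,0,0,-1,0,0,0,0,0,0,-1]'

```text
time_s: 12.15
position: [483.8, -0.9, 10.0]
ee_rot: [[0.999, 0.042, 0.001], [0.042, -0.999, -0.0], [0.001, 0.0, -1.0]]
force: [-1.5, 0.2, 5.1]
width: 39.0
grasp_force: 40.9
```

Regripped across the 40 mm width, with the TCP about 1.2 mm ahead of the cover's centre along tool x. My frame target is about (534.9, -231.5): both the wrist and top estimates agree on this once the biases I saw at the cover are removed. I'll lift and turn to yaw 84.5.

Emit:
arm_command --targets '[0,0,-0.6,0,0,0,-1,0,0,-2,0,0,-0.1303,-1,0,0,-3,0,0,-0.1303,-1,0,0,-3,0,0,-0.1303,-1,0,0,-0.8,0,0,-0.1303,-1,0,0,0,0,0,-0.1303,-1,0,0,0,0,0,-0.1303,-1,0,0,0,0,0,-0.1303,-1,0,0,0,0,0,-0.1303,-1,0,0,0,0,0,-0.1303,-1,0,0,0,0,0,-0.1303,-1,0,0,0,0,0,-0.1303,-1]'

```text
time_s: 13.35
position: [483.5, -0.8, 103.8]
ee_rot: [[0.09, 0.996, -0.0], [0.996, -0.09, 0.0], [0.0, -0.0, -1.0]]
force: [-0.3, -0.1, -0.7]
width: 39.3
grasp_force: 40.4
```

Emit:
arm_command --targets '[0,0,0,0,0,0,-1,0,0,0,0,0,0,-1]'

```text
time_s: 13.55
position: [483.5, -0.8, 103.7]
ee_rot: [[0.099, 0.995, 0.0], [0.995, -0.099, 0.0], [0.0, 0.0, -1.0]]
force: [1.2, -0.0, -1.4]
width: 39.1
grasp_force: 40.4
```

```bash
cat > go.py <<'E'
from plant import readout
import numpy as np,sys
s=readout.read_state();R=s['ee_rot'];g=np.array([float(a) for a in sys.argv[1:4]])
print('pos',s['position'].round(2),'yaw',np.degrees(np.arctan2(R[1,0],R[0,0])).round(2),'w',s['width'],'F',s['force'].round(1),'tool shift',(R.T@(g-s['position'])).round(2),'tilt',R[:,2].round(4))
E
python3 go.py 535 -230.3 100
```

```text
pos [483.52  -0.82 103.72] yaw 84.32 w 39.13785534077559 F [ 1.2 -0.  -1.4] tool shift [-223.26   73.95    3.72] tilt [ 0.  0. -1.]
```

I'll overshoot by 80 mm so the wrist camera stands right over the frame and I can check it with almost no parallax.

Emit:
arm_command --targets '[-2.76,0.67,0,0,0,0,-1,-2.76,0.67,0,0,0,0,-1,-2.76,0.67,0,0,0,0,-1,-2.76,0.67,0,0,0,0,-1,-2.76,0.67,0,0,0,0,-1,-2.76,0.67,0,0,0,0,-1,-2.76,0.67,0,0,0,0,-1,-2.76,0.67,0,0,0,0,-1,-2.76,0.67,0,0,0,0,-1,-2.76,0.67,0,0,0,0,-1,-2.76,0.67,0,0,0,0,-1,0,0,0,0,0,0,-1]'

```text
time_s: 14.75
position: [527.7, -313.1, 103.3]
ee_rot: [[0.101, 0.995, 0.0], [0.995, -0.101, -0.001], [-0.001, 0.001, -1.0]]
force: [-0.3, 0.0, -0.1]
width: 38.9
grasp_force: 40.5
```

Emit:
arm_command --targets '[0,0,0,0,0,0,-1,0,0,0,0,0,0,-1,0,0,0,0,0,0,-1]'

```text
time_s: 15.05
position: [528.0, -309.2, 103.7]
ee_rot: [[0.095, 0.995, -0.0], [0.995, -0.095, 0.0], [0.0, -0.0, -1.0]]
force: [0.1, 0.7, -0.4]
width: 38.7
grasp_force: 40.5
```

```bash
python3 go.py 535 -230.3 100
python3 - <<'E'
from plant import readout,cams
from h import *
c=cams.snapshot('wrist');pickle.dump(c,open('wf.pkl','wb'));u=proj(c,np.array([534.9,-231.5,29]));print(u,-np.array(c['R']).T@c['t'])
im=c['pixels'];x,y=np.round(u).astype(int);y0=max(y-60,0);x0=x-50;print(x0,y0)
cv2.imwrite('pics/wf.png',cv2.resize(im[y0:y0+118,x0:x0+100,::-1],None,fx=5,fy=5,interpolation=cv2.INTER_CUBIC))
E
```

```text
pos [ 527.97 -309.19  103.74] yaw 84.52 w 38.670888337740614 F [ 0.1  0.7 -0.4] tool shift [79.2  -0.53  3.76] tilt [-1.e-04  2.e-04 -1.e+00]
[320.96187716 105.86997253] [ 535.91272685 -228.62405207  247.25306565]
271 46
```

View pics/wf.png

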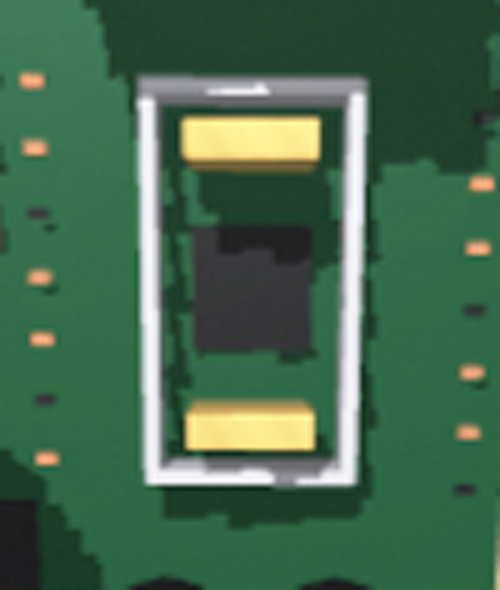

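The view is almost straight down on the frame. The outer rim corners in the crop are (138,77), (367,79), (357,485) and (147,485).

Run:
```python
from h import *
c=pickle.load(open('wf.pkl','rb'))
B=[back(c,(271+(x+.5)/5-.5,46+(y+.5)/5-.5),29)[:2] for x,y in [(138,77),(367,79),(357,485),(147,485)]];print(np.round(B,1),np.mean(B,0))
for i in range(4):
    d=B[(i+1)%4]-B[i];print(np.hypot(*d).round(1),np.degrees(np.arctan2(d[1],d[0])).round(2))
```

```text
[[ 522.2 -200.9]
 [ 553.4 -204.1]
 [ 548.  -259. ]
 [ 516.8 -256. ]] [ 535.11081282 -229.97594168]
31.4 -5.91
55.1 -95.63
31.3 174.54
55.4 84.44
```

Emit:
arm_command --targets '[2.7,-0.01,0,0,0,0,-1,2.7,-0.01,0,0,0,0,-1,1.8,-0.01,0,0,0,0,-1,0.78,-0.01,0,0,0,0,-1,0,0,0,0,0,0,-1,0,0,2,0,0,0,-1,0,0,2,0,0,0,-1,0,0,1.5,0,0,0,-1,0,0,0,0,0,0,-1,0,0,0,0,0,0,-1]'

```text
time_s: 16.1
position: [535.3, -231.5, 49.0]
ee_rot: [[0.096, 0.995, 0.0], [0.995, -0.096, -0.0], [-0.0, 0.0, -1.0]]
force: [-0.1, -1.2, -0.1]
width: 39.2
grasp_force: 40.5
```

```bash
python3 go.py 535.1 -229.7 37
```

```text
pos [ 535.26 -231.46   49.01] yaw 84.47 w 39.15619868754394 F [-0.1 -1.2 -0.1] tool shift [ 1.74 -0.33 12.01] tilt [ 4.e-04 -4.e-04 -1.e+00]
```

Emit:
arm_command --targets '[0.17,-0.03,0,0,0,0,-1,0,0,0.6,0,0,0,-1,0,0,0.5,0,0,0,-1,0,0,0,0,0,0,-1,0,0,0,0,0,0,-1]'

```text
time_s: 16.6
position: [535.0, -228.9, 37.5]
ee_rot: [[0.096, 0.995, -0.0], [0.995, -0.096, 0.0], [0.0, -0.0, -1.0]]
force: [-0.2, 0.1, -0.7]
width: 39.4
grasp_force: 40.5
```

```bash
python3 go.py 535.1 -229.7 28
```

```text
pos [ 534.97 -228.86   37.51] yaw 84.52 w 39.39149641317485 F [-0.2  0.1 -0.7] tool shift [-0.82  0.21  9.51] tilt [-2.e-04  1.e-04 -1.e+00]
```

Emit:
arm_command --targets '[-0.06,0.01,0,0,0,0,-1,0,0,0.15,0,0,0,-1,0,0,0.15,0,0,0,-1,0,0,0,0,0,0,-1,0,0,0,0,0,0,-1]'

```text
time_s: 17.1
position: [535.0, -229.5, 34.6]
ee_rot: [[0.096, 0.995, -0.0], [0.995, -0.096, -0.0], [-0.0, -0.0, -1.0]]
force: [0.5, 0.3, -0.7]
width: 38.8
grasp_force: 40.5
```

Emit:
arm_command --targets '[0,0,0.15,0,0,0,-1,0,0,0.15,0,0,0,-1,0,0,0.1,0,0,0,-1,0,0,0,0,0,0,-1,0,0,0,0,0,0,-1]'

```text
time_s: 17.6
position: [535.0, -229.5, 30.6]
ee_rot: [[0.096, 0.995, -0.0], [0.995, -0.096, 0.0], [0.0, -0.0, -1.0]]
force: [1.1, -0.4, -0.8]
width: 38.6
grasp_force: 40.5
```

Going in freely: the rim is about 23.6 mm up, below the frame top and above the clip height of 20. I'll lower it in small steps until it touches the clips.

Emit:
arm_command --targets '[0,0,0.1,0,0,0,-1,0,0,0.1,0,0,0,-1,0,0,0.05,0,0,0,-1,0,0,0,0,0,0,-1]'

```text
time_s: 18.0
position: [535.0, -229.5, 28.0]
ee_rot: [[0.096, 0.995, -0.0], [0.995, -0.096, 0.0], [0.0, -0.0, -1.0]]
force: [-0.7, -0.7, -0.5]
width: 38.8
grasp_force: 40.5
```

Emit:
arm_command --targets '[0,0,0.05,0,0,0,-1,0,0,0,0,0,0,-1]'

```text
time_s: 18.2
position: [535.0, -229.5, 27.6]
ee_rot: [[0.096, 0.995, -0.0], [0.995, -0.096, 0.0], [0.0, -0.0, -1.0]]
force: [-0.2, 0.3, -0.8]
width: 39.0
grasp_force: 40.5
```

Emit:
arm_command --targets '[0,0,0,0,0,0,-0.1,0,0,0,0,0,0,0.3,0,0,0,0,0,0,0.6,0,0,0,0,0,0,0.6,0,0,0,0,0,0,0.6]'

```text
time_s: 18.7
position: [535.1, -229.5, 27.6]
ee_rot: [[0.096, 0.995, 0.0], [0.995, -0.096, -0.0], [-0.0, 0.0, -1.0]]
force: [-0.7, 1.4, -0.3]
width: 68.4
grasp_force: 0.0
```

Emit:
arm_command --targets '[0,0,-1,0,0,0,0.6,0,0,-2.5,0,0,0,0.6,0,0,-3.5,0,0,0,0.6,0,0,-3,0,0,0,0.6,0,0,0,0,0,0,0.6,0,0,0,0,0,0,0.6]'

```text
time_s: 19.3
position: [535.1, -229.5, 128.2]
ee_rot: [[0.096, 0.995, 0.001], [0.995, -0.096, -0.001], [-0.001, 0.001, -1.0]]
force: [0.1, -0.1, -0.3]
width: 68.1
grasp_force: 0.0
```

```bash
python3 go.py 535.1 -230.9 42
python3 - <<'E'
from plant import readout,cams
from h import *
c=cams.snapshot('wrist');im=c['pixels'].astype(int)
m=np.zeros(im.shape[:2],bool);m[100:262,240:410]=1
g=m&(im.min(2)>190);ys,xs=np.nonzero(g);print(xs.min(),xs.max(),ys.min(),ys.max())
for z in(42,36):print(z,rect(c,g,z))
cv2.imwrite('pics/proud.png',c['pixels'][50:350,120:520,::-1])
E
```

```text
pos [ 535.1  -229.54  128.24] yaw 84.52 w 68.13508916404413 F [ 0.1 -0.1 -0.3] tool shift [-1.310e+00  5.000e-02  8.624e+01] tilt [ 9.e-04 -7.e-04 -1.e+00]
266 381 104 261
42 [ 535.2 -230.8   64.2   40.4   84.5]
36 [ 535.  -233.    65.9   41.4   84.5]
```

View pics/proud.png

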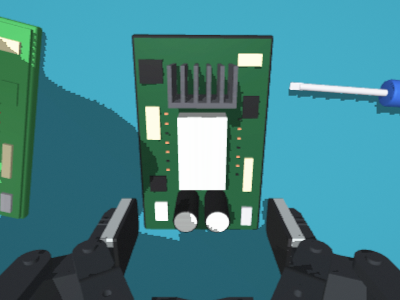

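The cover stands over the frame, proud (64.2 x 40.4 mm at the z = 42 plane), at (535.2, -230.8) and aligned. Next I shut the fingers and press at its centre.

Emit:
arm_command --targets '[-0.13,0,0,0,0,0,-1,0,0,0,0,0,0,-1,0,0,1,0,0,0,-1,0,0,2,0,0,0,-1,0,0,2,0,0,0,-1,0,0,2,0,0,0,-1,0,0,0.8,0,0,0,-1,0,0,0,0,0,0,-1,0,0,0,0,0,0,-1]'

```text
time_s: 20.25
position: [535.2, -231.0, 50.1]
ee_rot: [[0.096, 0.995, 0.001], [0.995, -0.096, -0.0], [-0.0, 0.001, -1.0]]
force: [0.7, -0.4, 0.5]
width: 0.2
grasp_force: 0.0
```

Emit:
arm_command --targets '[0,0,0.15,0,0,0,-1,0,0,0.1,0,0,0,-1,0,0,0.1,0,0,0,-1,0,0,0,0,0,0,-1]'

```text
time_s: 20.65
position: [534.9, -230.8, 46.1]
ee_rot: [[0.096, 0.995, 0.0], [0.995, -0.096, -0.0], [-0.0, 0.0, -1.0]]
force: [-0.0, 0.5, 0.6]
width: 0.1
grasp_force: 0.0
```

Emit:
arm_command --targets '[0,0,0.1,0,0,0,-1,0,0,0.1,0,0,0,-1,0,0,0.1,0,0,0,-1,0,0,0.1,0,0,0,-1,0,0,0,0,0,0,-1]'

```text
time_s: 21.15
position: [535.0, -230.8, 42.1]
ee_rot: [[0.096, 0.995, 0.0], [0.995, -0.096, -0.0], [-0.0, 0.0, -1.0]]
force: [0.4, -0.4, -0.1]
width: -0.0
grasp_force: 0.0
```

Emit:
arm_command --targets '[0,0,0.1,0,0,0,-1,0,0,0.1,0,0,0,-1,0,0,0,0,0,0,-1]'

```text
time_s: 21.45
position: [535.0, -230.9, 41.1]
ee_rot: [[0.096, 0.995, 0.0], [0.995, -0.096, -0.0], [-0.0, 0.0, -1.0]]
force: [-3.5, 1.3, 9.8]
width: -0.2
grasp_force: 4.7
```

Emit:
arm_command --targets '[0,0,0.1,0,0,0,-1,0,0,0.1,0,0,0,-1,0,0,0.1,0,0,0,-1,0,0,0,0,0,0,-1]'

```text
time_s: 21.85
position: [535.1, -230.9, 38.2]
ee_rot: [[0.096, 0.995, 0.0], [0.995, -0.096, -0.0], [-0.0, 0.0, -1.0]]
force: [-3.3, 1.8, 9.1]
width: -0.1
grasp_force: 5.1
```

Emit:
arm_command --targets '[0,0,0.1,0,0,0,-1,0,0,0.1,0,0,0,-1,0,0,0,0,0,0,-1]'

```text
time_s: 22.15
position: [535.0, -230.9, 36.2]
ee_rot: [[0.096, 0.995, 0.0], [0.995, -0.096, -0.0], [-0.0, 0.0, -1.0]]
force: [-3.6, 3.4, 9.0]
width: 0.1
grasp_force: 5.1
```

Emit:
arm_command --targets '[0,0,0.05,0,0,0,-1,0,0,0.05,0,0,0,-1,0,0,0,0,0,0,-1]'

```text
time_s: 22.45
position: [535.1, -230.9, 36.0]
ee_rot: [[0.095, 0.995, 0.0], [0.995, -0.095, -0.001], [-0.001, 0.001, -1.0]]
force: [-6.0, 3.4, 18.2]
width: -0.1
grasp_force: 9.0
```

Emit:
arm_command --targets '[0,0,0.05,0,0,0,-1,0,0,0,0,0,0,-1,0,0,-0.5,0,0,0,-1,0,0,-0.5,0,0,0,-1,0.9,0,0,0,0,0,-1,0.9,0,0,0,0,0,-1,0,0,0,0,0,0,-1,0,0,0.4,0,0,0,-1,0,0,0.3,0,0,0,-1,0,0,0.1,0,0,0,-1,0,0,0,0,0,0,-1]'

```text
time_s: 23.55
position: [536.6, -212.9, 36.1]
ee_rot: [[0.096, 0.995, -0.0], [0.995, -0.096, 0.0], [0.0, -0.0, -1.0]]
force: [-2.8, 2.1, 9.0]
width: -0.0
grasp_force: 4.4
```

Emit:
arm_command --targets '[0,0,0.1,0,0,0,-1,0,0,0.05,0,0,0,-1,0,0,0.05,0,0,0,-1,0,0,0,0,0,0,-1]'

```text
time_s: 23.95
position: [536.7, -212.9, 35.9]
ee_rot: [[0.096, 0.995, 0.0], [0.995, -0.096, -0.0], [-0.0, 0.0, -1.0]]
force: [-9.3, 6.9, 25.8]
width: -0.0
grasp_force: 13.1
```

Emit:
arm_command --targets '[0,0,-0.6,0,0,0,-1,0,0,-0.6,0,0,0,-1,-1.2,0,0,0,0,0,-1,-1.2,0,0,0,0,0,-1,-1.2,0,0,0,0,0,-1,0,0,0,0,0,0,-1,0,0,0.4,0,0,0,-1,0,0,0.3,0,0,0,-1,0,0,0.2,0,0,0,-1,0,0,0.1,0,0,0,-1,0,0,0,0,0,0,-1]'

```text
time_s: 25.05
position: [533.1, -248.3, 36.1]
ee_rot: [[0.095, 0.995, -0.0], [0.995, -0.095, 0.0], [0.0, -0.0, -1.0]]
force: [-3.0, 1.9, 6.9]
width: -0.4
grasp_force: 3.2
```

Emit:
arm_command --targets '[0,0,0.1,0,0,0,-1,0,0,0.05,0,0,0,-1,0,0,0,0,0,0,-1]'

```text
time_s: 25.35
position: [533.2, -248.3, 36.0]
ee_rot: [[0.095, 0.995, -0.0], [0.995, -0.095, -0.0], [-0.0, -0.0, -1.0]]
force: [-8.1, 4.9, 19.2]
width: -0.0
grasp_force: 9.5
```

Both ends bottom out at z = 36, which is home. I'll lift clear and verify.

Emit:
arm_command --targets '[0,0,-0.6,0,0,0,-1,0,0,-1.5,0,0,0,-1,0,0,-3,0,0,0,-1,0,0,-3,0,0,0,-1,0.9,0,-1.5,0,0,0,-1,0.9,0,0,0,0,0,-1,0,0,0,0,0,0,-1,0,0,0,0,0,0,-1,0,0,0,0,0,0,-1]'

```text
time_s: 26.25
position: [534.5, -230.6, 128.9]
ee_rot: [[0.096, 0.995, -0.002], [0.995, -0.096, 0.001], [0.001, -0.002, -1.0]]
force: [-0.2, -0.3, 0.2]
width: -0.1
grasp_force: 0.0
```

```bash
python3 go.py 535.1 -230.9 42
python3 - <<'E'
from plant import cams
from h import *
c=cams.snapshot('wrist');im=c['pixels'].astype(int)
m=np.zeros(im.shape[:2],bool);m[100:262,290:360]=1
g=m&(im.min(2)>190)
for z in(42,36):print(z,rect(c,g,z))
E
```

```text
pos [ 534.52 -230.6   128.88] yaw 84.51 w -0.050207695901249245 F [-0.2 -0.3  0.2] tool shift [-0.33  0.77 86.87] tilt [-0.0018  0.0012 -1.    ]
42 [ 535.4 -229.3   62.2   39.4   84.5]
36 [ 535.2 -231.4   63.8   40.4   84.5]
```

The size now matches the z = 36 plane (63.8 x 40.4 mm), centred and aligned, so the cover is fully home. Handing in.

```bash
python3 -c "
from plant import ticket
print(ticket.sign_off())"
```

```text
the job is handed in; nothing more can be done
None
```

The job is handed in at about 26 s of the 58 s limit: the cover was regripped on the pad, set over the frame, let go while proud, and pressed until both ends were home. My last measurement puts it centred within about 1 mm and level, with the arm clear, but the sign-off returned no verdict.

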